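# Square up a batch of sample vials

### The arm

A 6-joint arm with a two-finger parallel gripper is mounted at the origin on the work surface. World frame = base frame: x ahead of the robot, y to its left, z up, the work surface at z = 0. Lengths are in m, angles in rad, forces in N, time in s.
With the tool pointing down it reaches from about 0.15 to 0.775 m from the base axis. Payload 6.1 kg.
Tool frame: the origin (TCP) lies midway between the tips of the shut fingers; the grasp point (between the pads) lies 19 mm behind it; z points along the fingers, y is the line along which they close (so a half turn about z gives the same grasp; the last joint's range is limited). The gripper opens to 85 mm and grips with 20 to 120 N. Pads are 22 mm wide; open, the fingers measure 114 mm over their backs; the gripper's body (76 mm by 85 mm) begins 54 mm behind the grasp point. The pads swing forward as they close: fully open they stand 13 mm farther back than shut.
Start: joints at [1.168, 0.126, -0.04, 1.405, 0, 1.571], TCP at [0.206, 0.483, 0.231] pointing down, gripper open.
Joint ranges: [-2.72, 2.72], [-0.95, 1.95], [-1.27, 1.35], [-1.78, 2.02], [-1.46, 1.47], [-3.14, 3.14]. Speed limits (rad/s): [2.39, 2.39, 3.01, 3.14, 3.14, 3.14].

### API

Orientations are given as a unit quaternion [w, x, y, z].
In Python, from bench import bot gives the robot as it stands.
- The arm moves only by the shell command python3 -m crank 'ROWS'. ROWS is JSON, a list of rows, each an object of numbers: "jaw": the closure, from 0 (fully open) to 1 (shut); "dx", "dy", "dz": the shift along the tool's x, y, z in m; "twist": the turn about the tool's z in degrees. A call has 1 to 20 rows; each row is the pose to reach, as a shift and turn from the pose commanded when the call began, along the tool's axes at that moment; what a row does not reach only later rows make up. A row lasts 1/8 s, in which the tool goes at most 62.5 mm and 10.7 degrees, less where a joint would pass 70% of its speed; a pose out of reach is approached as far as the arm can. A call with a gripper value outside its range is refused whole. The fingers move at their own pace and stop on an object; the grip force is fixed at half the most. Time passes only in rows, so rows that repeat a pose let the fingers close. It gives the time, the measured TCP pose, the force, the opening and the grip force at its end, in the units of the state.
- bot.read_state(): the state, without advancing time (a new reading comes with each control period).
- bot.snapshot(name): name is "side" or "top" or "wrist"; returns a dict with "color" (384x512x3 uint8, blue, green, red), "intrinsics" (3x3 intrinsics, pixels), "origin" and "attitude" of the camera in the world; the wrist camera has in their place "T_tool_cam" (4x4, takes a point from camera to tool coordinates, whose origin is the TCP and whose axes are the flange's). Camera axes: x right, y up, looking along -z (the intrinsics and any distortion apply to the point x, -y, -z); pixel columns grow to the right and rows downward; lengths in m; the calibration is good to about 2 mm. A picture is of the moment at which its call begins: read the wrist's pose just before it. There is no depth.
- bot.hand_in(): hands the job in; it is judged then, once.
The state is a dict: "t": time; "joint_pos": joint angles; "qd": joint speeds; "tau": joint torques, N m; "tool_pos": TCP position; "orientation": TCP orientation; "force": force on the tool from outside, world axes, zero at the start; "ft_torque": the same for the moment, N m; "width": finger opening in m; "finger_force": force on a finger pad.
Only numpy, scipy, OpenCV 4.12 (cv2) and the standard library are available. Lean on these libraries where they do the work, as an engineer would, in place of code of your own. Each camera call takes 0.05 s, during which the arm holds its last target. There are 200 camera calls.

### The job

Take the straightedge off its mat by its grip and use it to push the four loose vials, all together and standing, home against the stop bar of the wooden frame; press the whole row there gently for about a second, roughly 15 N over the row, so that every vial is felt tight between straightedge and stop, and no single vial gets more than 7 N. Then draw the straightedge back and stand it on the middle of its mat again, leaving the vials in line where they were pressed home. Touch the vials only with the straightedge and leave everything else where it is.

Things in the scene. Friction and masses are not known exactly. Their poses are not given: they have to be found in the camera images.
- frame: U-shaped wooden frame fixed to the bench, no floor, mouth roughly facing the robot. Walls 30 mm high, 12 mm thick. Origin: bench level, middle of the inner face of the end wall. +x points from the mouth into the end wall, y along that wall; side walls, 150 mm long, inside at y = +-75 mm. A pale stop bar lies across inside, before the end wall. Position and yaw vary.
- frame_mouth (a point): middle of the frame's open mouth, at bench level, 150 mm before the end wall. The stop bar inside (12 mm thick, 28 mm high, clamped rigidly, straight along y) is set to a different depth each time: its face towards the mouth lies anywhere from 12 to 52 mm before the end wall. Its depth is not measured: feel for it.
- straightedge: aluminium straightedge with an upright wooden grip, 220 g, standing on its foot on the mat. Foot 44 (x) by 126 mm (y), 6 mm thick; along its front edge a flat wall 10 mm thick, 26 mm high, 126 mm long, with the pushing face at x = +22 mm. Grip: block 16 (x) by 34 mm (y) at x = y = 0, top at 95 mm. Origin: middle of the underside, z up.
- straightedge_grip (a point): where to pinch the straightedge's grip: on its middle, 83 mm above the underside. Pinch across the 16 mm thickness (the straightedge's x), so high that the fingers stay above the vials, and firmly (60 N or more), as the push comes low down.
- mat: thin black rubber mat fixed to the bench where the straightedge lives, 90 mm (x) by 170 mm (y), 3 mm thick; origin at its centre, at bench level.
- vial1: amber glass vial with black cap, one of four alike: 28 mm diameter, 46 mm high (glass 36 mm, then a 22 mm wide cap), about 50 g. Stands loose on the bench inside the frame, out of line with the others. Origin: centre of its underside. Breaks if pressed with more than 7 N; pressed properly, the four share the force.
- vial2: amber glass vial with black cap, one of four alike: 28 mm diameter, 46 mm high (glass 36 mm, then a 22 mm wide cap), about 50 g. Stands loose on the bench inside the frame, out of line with the others. Origin: centre of its underside. Breaks if pressed with more than 7 N; pressed properly, the four share the force.
- vial3: amber glass vial with black cap, one of four alike: 28 mm diameter, 46 mm high (glass 36 mm, then a 22 mm wide cap), about 50 g. Stands loose on the bench inside the frame, out of line with the others. Origin: centre of its underside. Breaks if pressed with more than 7 N; pressed properly, the four share the force.
- vial4: amber glass vial with black cap, one of four alike: 28 mm diameter, 46 mm high (glass 36 mm, then a 22 mm wide cap), about 50 g. Stands loose on the bench inside the frame, out of line with the others. Origin: centre of its underside. Breaks if pressed with more than 7 N; pressed properly, the four share the force.
- flask: bystander, not to be moved: conical glass flask, 70 mm base, 100 mm high; origin at the centre of its underside.
- small_flask: bystander, not to be moved: conical glass flask, 56 mm base, 80 mm high; origin at the centre of its underside.
- beaker: bystander, not to be moved: white plastic cup, 60 mm across, 60 mm high; origin at the centre of its underside.
- dish: bystander, not to be moved: clear covered dish, 60 mm across, 16 mm high; origin at the centre of its underside.
- bottle: bystander, not to be moved: amber bottle, 44 mm across, 75 mm high (taller and fatter than the vials); origin at the centre of its underside.
- battery_box: bystander, not to be moved: black box 45 x 100 x 22 mm; origin at the centre of its underside.
- slide_box: bystander, not to be moved: cardboard box 50 x 80 x 25 mm; origin at the centre of its underside.
Not all that is in view belongs to the job. Of the things like the frame, leave any that is yellow; of the rest the larger one is meant.

How it is judged:
On the way:
1. all four vials at once pressed by the straightedge against the stop, each with at least 0.8 N at straightedge and frame, for 0.4 s (contact force between each of vial1, vial2, vial3, vial4 and frame above 0.8 N and contact force between straightedge and vial1 above 0.8 N and x of each of vial1, vial2, vial3, vial4 in the frame of frame above -0.0685 m and contact force between straightedge and vial2 above 0.8 N and contact force between straightedge and vial3 above 0.8 N and contact force between straightedge and vial4 above 0.8 N), for 0.4 s.
At the end, for the whole second after the job is handed in: The four vials stand upright (within 0.08 rad) and at rest on the bench inside the frame, in one line at the stop bar (depths agreeing within 3 mm, 26 to 66 mm before the end wall); the straightedge stands upright and at rest on its mat, centre within 30 mm of the mat centre (y of vial1 in the frame of frame between -0.065 and 0.065 m and angle between each of vial1, vial2, vial3, vial4, straightedge's own z axis and vertical below 0.08 rad and height (world z) of each of vial1, vial2, vial3, vial4 below 0.006 m and linear speed of each of vial1, vial2, vial3, vial4, straightedge below 0.02 m/s and y of vial2 in the frame of frame between -0.065 and 0.065 m and y of vial3 in the frame of frame between -0.065 and 0.065 m and y of vial4 in the frame of frame between -0.065 and 0.065 m and ((x of vial1 in the frame of frame between -0.0685 and -0.0625 m and x of vial2 in the frame of frame between -0.0685 and -0.0625 m and x of vial3 in the frame of frame between -0.0685 and -0.0625 m and x of vial4 in the frame of frame between -0.0685 and -0.0625 m) or (x of vial1 in the frame of frame between -0.0655 and -0.0595 m and x of vial2 in the frame of frame between -0.0655 and -0.0595 m and x of vial3 in the frame of frame between -0.0655 and -0.0595 m and x of vial4 in the frame of frame between -0.0655 and -0.0595 m) or (x of vial1 in the frame of frame between -0.0625 and -0.0565 m and x of vial2 in the frame of frame between -0.0625 and -0.0565 m and x of vial3 in the frame of frame between -0.0625 and -0.0565 m and x of vial4 in the frame of frame between -0.0625 and -0.0565 m) or (x of vial1 in the frame of frame between -0.0595 and -0.0535 m and x of vial2 in the frame of frame between -0.0595 and -0.0535 m and x of vial3 in the frame of frame between -0.0595 and -0.0535 m and x of vial4 in the frame of frame between -0.0595 and -0.0535 m) or (x of vial1 in the frame of frame between -0.0565 and -0.0505 m and x of vial2 in the frame of frame between -0.0565 and -0.0505 m and x of vial3 in the frame of frame between -0.0565 and -0.0505 m and x of vial4 in the frame of frame between -0.0565 and -0.0505 m) or (x of vial1 in the frame of frame between -0.0535 and -0.0475 m and x of vial2 in the frame of frame between -0.0535 and -0.0475 m and x of vial3 in the frame of frame between -0.0535 and -0.0475 m and x of vial4 in the frame of frame between -0.0535 and -0.0475 m) or (x of vial1 in the frame of frame between -0.0505 and -0.0445 m and x of vial2 in the frame of frame between -0.0505 and -0.0445 m and x of vial3 in the frame of frame between -0.0505 and -0.0445 m and x of vial4 in the frame of frame between -0.0505 and -0.0445 m) or (x of vial1 in the frame of frame between -0.0475 and -0.0415 m and x of vial2 in the frame of frame between -0.0475 and -0.0415 m and x of vial3 in the frame of frame between -0.0475 and -0.0415 m and x of vial4 in the frame of frame between -0.0475 and -0.0415 m) or (x of vial1 in the frame of frame between -0.0445 and -0.0385 m and x of vial2 in the frame of frame between -0.0445 and -0.0385 m and x of vial3 in the frame of frame between -0.0445 and -0.0385 m and x of vial4 in the frame of frame between -0.0445 and -0.0385 m) or (x of vial1 in the frame of frame between -0.0415 and -0.0355 m and x of vial2 in the frame of frame between -0.0415 and -0.0355 m and x of vial3 in the frame of frame between -0.0415 and -0.0355 m and x of vial4 in the frame of frame between -0.0415 and -0.0355 m) or (x of vial1 in the frame of frame between -0.0385 and -0.0325 m and x of vial2 in the frame of frame between -0.0385 and -0.0325 m and x of vial3 in the frame of frame between -0.0385 and -0.0325 m and x of vial4 in the frame of frame between -0.0385 and -0.0325 m) or (x of vial1 in the frame of frame between -0.0355 and -0.0295 m and x of vial2 in the frame of frame between -0.0355 and -0.0295 m and x of vial3 in the frame of frame between -0.0355 and -0.0295 m and x of vial4 in the frame of frame between -0.0355 and -0.0295 m) or (x of vial1 in the frame of frame between -0.0325 and -0.0265 m and x of vial2 in the frame of frame between -0.0325 and -0.0265 m and x of vial3 in the frame of frame between -0.0325 and -0.0265 m and x of vial4 in the frame of frame between -0.0325 and -0.0265 m) or (x of vial1 in the frame of frame between -0.0295 and -0.0235 m and x of vial2 in the frame of frame between -0.0295 and -0.0235 m and x of vial3 in the frame of frame between -0.0295 and -0.0235 m and x of vial4 in the frame of frame between -0.0295 and -0.0235 m)) and horizontal distance between straightedge and mat below 0.03 m and height (world z) of straightedge below 0.008 m); the robot touches nothing.
It fails at once if the straightedge presses on any one vial with more than 7 N (contact force between straightedge and vial1 above 7 N or contact force between straightedge and vial2 above 7 N or contact force between straightedge and vial3 above 7 N or contact force between straightedge and vial4 above 7 N).
It fails at once if a vial is tipped by more than about 17 degrees (angle between any of vial1, vial2, vial3, vial4's own z axis and vertical above 0.3 rad).
It fails at once if the robot itself, not the straightedge, pushes or handles a vial (contact force between any of the fingers, the arm and vial1 above 0.5 N or contact force between any of the fingers, the arm and vial2 above 0.5 N or contact force between any of the fingers, the arm and vial3 above 0.5 N or contact force between any of the fingers, the arm and vial4 above 0.5 N).
It fails at once if the straightedge or the robot strikes the frame with more than 20 N (contact force between any of straightedge, the fingers, the arm and frame above 20 N).
It fails at once if a bystander is moved by more than 15 mm (distance of any of flask, small_flask, beaker, dish, bottle, battery_box, slide_box from where it was at the start of the episode above 0.015 m).
It also fails if it takes over 67 s, if anything falls off the work surface, if the arm or the gripper's body presses on something with over 40 N, if the wrist force passes 120 N, or if a joint passes its speed limit or range.

## Working session

There is one attempt and no reset: what is moved stays moved. The work goes in short steps, Python scripts to look and compute and a shell command to move; the robot and the scene stay as the last step left them, time stands still between calls to the robot, and variables do not carry over. Pictures are saved under pics/ and viewed, at most 10 in all, crops included, and the job is handed in when it is done.

```bash
mkdir -p pics; ls; python3 - <<'E'
from bench import bot
import cv2,numpy as np
s=bot.read_state(); print(s)
for n in("top","side"):
    d=bot.snapshot(n); cv2.imwrite(f"pics/{n}0.png",d["color"]); print(n,d["intrinsics"],d["origin"],d["attitude"],[k for k in d])
    np.save(f"pics/{n}0.npy",np.array([d["intrinsics"].tolist() if hasattr(d["intrinsics"],'tolist') else d["intrinsics"]]))
E
```

```text
pics
{'t': 0.0, 'joint_pos': array([ 1.16799508e+00,  1.26391077e-01, -4.06175868e-02,  1.40539436e+00,
       -4.52317364e-05,  1.57083302e+00]), 'qd': array([ 0.00056065,  0.00034987, -0.00027067, -0.00115133,  0.00027147,
        0.00024134]), 'tau': array([-1.24841987e-03, -4.35914183e+01,  3.52925169e+01,  1.72016770e-02,
       -1.68863589e-04, -1.32340807e-05]), 'tool_pos': array([0.20565039, 0.482601  , 0.23051827]), 'orientation': array([-1.38530246e-04,  2.00059730e-01,  9.79783373e-01, -7.91638304e-04]), 'force': array([-0.30094608,  0.30633142, -0.65828359]), 'ft_torque': array([ 0.02247941, -0.03598891, -0.00918613]), 'finger_force': 0.0, 'width': 0.08533079740041673}
top [[452.48672918   0.         257.5660338 ]
 [  0.         452.48672918 185.06148329]
 [  0.           0.           1.        ]] [ 0.5406977  -0.02330613  1.38434334] [-0.69989797 -0.03197881  0.01817512  0.71329506] ['color', 'intrinsics', 'origin', 'attitude']
side [[379.87244211   0.         256.3466023 ]
 [  0.         379.87244211 185.40626471]
 [  0.           0.           1.        ]] [0.56373743 0.71751886 0.82372567] [-0.04614913 -0.00917822  0.37973193  0.92389917] ['color', 'intrinsics', 'origin', 'attitude']
```

View pics/top0.png

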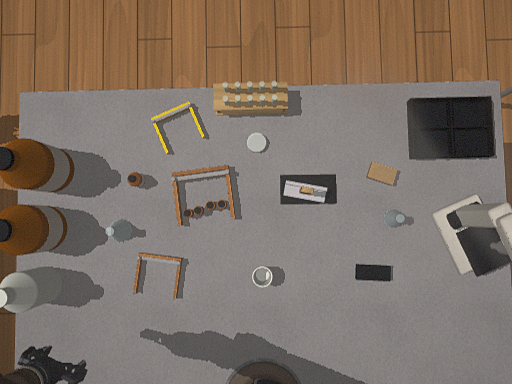

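View pics/side0.png

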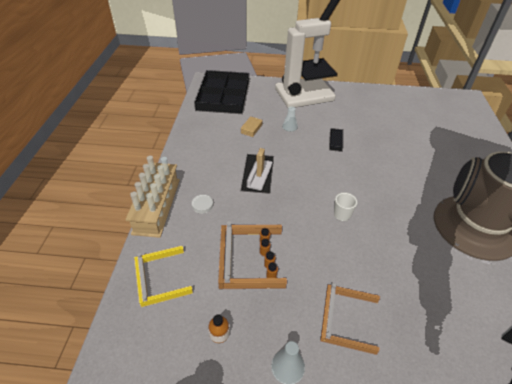

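The top view shows three frame-like things: yellow at (178,125), large brown at (205,195) and small brown at (158,275). I choose the large brown one, which holds the four vials at about (190–222, 205–212). The straightedge is on the black mat at (306,190); the other black items are the battery box (373,272) and the tray (450,128). The amber bottle (134,180) is not a vial.

```bash
cat > h.py <<'E'
from bench import bot
import cv2,numpy as np
from scipy.spatial.transform import Rotation as R
def rot(q): return R.from_quat(np.roll(q,-1)).as_matrix()
def snap(n):
    if n=="wrist":
        s=bot.read_state(); d=bot.snapshot(n); T=np.array(d["T_tool_cam"])
        Rt=rot(s["orientation"]); return d["color"],np.array(d["intrinsics"]),s["tool_pos"]+Rt@T[:3,3],Rt@T[:3,:3]
    d=bot.snapshot(n); return d["color"],np.array(d["intrinsics"]),np.array(d["origin"]),rot(d["attitude"])
def cast(cam,uv,z):
    _,K,o,M=cam; uv=np.atleast_2d(uv).astype(float)
    p=np.c_[uv,np.ones(len(uv))]@np.linalg.inv(K).T; r=(p*[1,-1,-1])@M.T
    return o+r*((z-o[2])/r[:,2])[:,None]
def proj(cam,P):
    _,K,o,M=cam; c=(np.atleast_2d(P)-o)@M*[1,-1,-1]; q=c@K.T; return q[:,:2]/q[:,2:]
E
python3 - <<'E'
from h import *
cam=snap("top"); im=cam[0]
cv2.imwrite("pics/crop.png",cv2.resize(im[145:245,150:350],None,fx=4,fy=4,interpolation=cv2.INTER_CUBIC))
hsv=cv2.cvtColor(im,cv2.COLOR_BGR2HSV)
sub=np.zeros(im.shape[:2],np.uint8); sub[165:215,270:345]=255
m=((hsv[...,2]<45)*255).astype(np.uint8)&sub
pts=cv2.findNonZero(m); r=cv2.minAreaRect(pts); b=cv2.boxPoints(r); w=cast(cam,b,.003)
print("mat",w.mean(0),np.linalg.norm(w-np.roll(w,1,0),axis=1),np.degrees(np.arctan2(*(w[1]-w[0])[1::-1])),np.degrees(np.arctan2(*(w[2]-w[1])[1::-1])))
# frame: brown
sub[:]=0; sub[155:235,165:245]=255
m=((hsv[...,0]>5)&(hsv[...,0]<16)&(hsv[...,1]>110)&(hsv[...,2]>90)).astype(np.uint8)*255&sub
m=cv2.morphologyEx(m,cv2.MORPH_OPEN,np.ones((2,2)))
b=cv2.boxPoints(cv2.minAreaRect(cv2.findNonZero(m)));w=cast(cam,b,.03)
print("frame",b.tolist(),w.tolist(),np.linalg.norm(w-np.roll(w,1,0),axis=1))
cs=((hsv[...,2]<60)).astype(np.uint8)*255; s2=np.zeros_like(sub); s2[195:220,183:228]=255
n,_,st,c=cv2.connectedComponentsWithStats(cs&s2)
for i in range(1,n): print("dark",st[i],c[i],cast(cam,c[i],.046)[0])
E
```

```text
mat [ 0.62566392 -0.15088195  0.003     ] [0.08268089 0.16484715 0.08248659 0.16415462] -91.15320047890543 178.26362651740735
frame [[171.61953735351562, 173.4937744140625], [228.77029418945312, 166.0853271484375], [235.49172973632812, 217.93624877929688], [178.34097290039062, 225.34469604492188]] [[0.6773027382682015, 0.26104947359447583, 0.030000000000000027], [0.6962387596829533, 0.08801999450083006, 0.030000000000000027], [0.5400136668918574, 0.07004593730057856, 0.030000000000000027], [0.5210193665703459, 0.24159696453295906, 0.030000000000000027]] [0.15748934 0.17406256 0.15725567 0.17259936]
dark [218 201   7   6  19] [220.94736842 203.68421053] [0.58290617 0.11144451 0.046     ]
dark [207 202   7   6  25] [209.64 204.72] [0.580471   0.14504232 0.046     ]
dark [194 207   7   6  23] [197.17391304 209.60869565] [0.56669315 0.18220718 0.046     ]
dark [184 210   7   6  25] [186.96 212.72] [0.55805249 0.21262719 0.046     ]
dark [193 212   1   1   1] [193. 212.] [0.55985022 0.19466544 0.046     ]
```

View pics/crop.png

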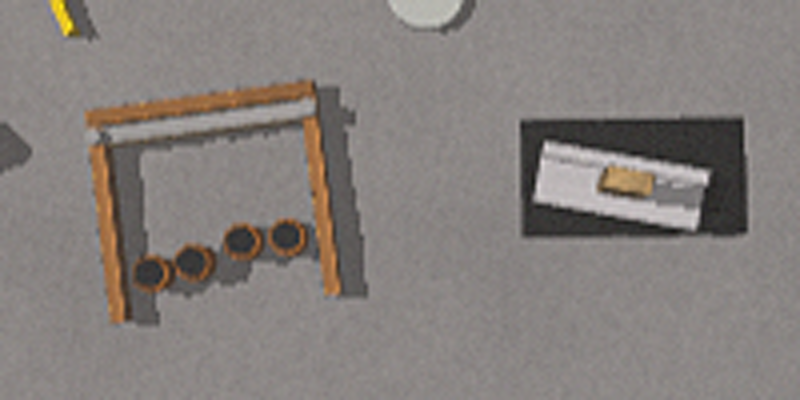

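The crop confirms the choice: the large brown frame with the pale stop bar and four vials. The straightedge's wall is on its +x side, so it already faces roughly away from the robot.

```bash
python3 - <<'E'
from h import *
cam=snap("top"); im=cam[0]; hsv=cv2.cvtColor(im,cv2.COLOR_BGR2HSV)
m=((hsv[...,0]>8)&(hsv[...,0]<30)&(hsv[...,1]>70)&(hsv[...,2]>80)).astype(np.uint8)*255
s=np.zeros_like(m); s[165:215,270:345]=255; p=cv2.findNonZero(m&s)
r=cv2.minAreaRect(p); w=cast(cam,[r[0]],.095); print("grip",r,w)
b=cast(cam,cv2.boxPoints(r),.095); d=b-np.roll(b,1,0); print(np.linalg.norm(d,axis=1),np.degrees(np.arctan2(d[:,1],d[:,0])))
m=((hsv[...,1]<40)&(hsv[...,2]>140)).astype(np.uint8)*255&s
r=cv2.minAreaRect(cv2.findNonZero(m)); b=cast(cam,cv2.boxPoints(r),.009); d=b-np.roll(b,1,0);print(b.mean(0),np.linalg.norm(d,axis=1),np.degrees(np.arctan2(d[:,1],d[:,0])))
d=bot.snapshot("wrist"); print(d["T_tool_cam"],d["intrinsics"])
s=bot.read_state(); print(rot(s["orientation"]).round(3))
c=snap("wrist"); print(c[2],cast(c,[[256,192],[0,0],[511,383]],0))
E
```

```text
grip ((306.0182800292969, 189.83535766601562), (13.693511009216309, 5.632008075714111), 6.34019136428833) [[ 0.61622138 -0.13674286  0.095     ]]
[0.03889309 0.01609064 0.03892596 0.01607726] [ 82.52678265  -7.73180389 -97.4931835  172.15085231]
[ 0.62251048 -0.14713479  0.009     ] [0.14942651 0.22529296 0.14894537 0.22357835] [ -1.15665128 -91.17900213 178.183629    88.94665735]
[[ 8.42553086e-04  9.62199507e-01  2.72344266e-01  6.85239039e-02]
 [ 9.99999645e-01 -8.16397682e-04 -2.09350249e-04  6.30979804e-04]
 [ 2.09045211e-05  2.72344346e-01 -9.62199853e-01 -1.41311447e-01]
 [ 0.00000000e+00  0.00000000e+00  0.00000000e+00  1.00000000e+00]] [[321.93679992   0.         260.29236945]
 [  0.         321.93679992 188.99058454]
 [  0.           0.           1.        ]]
[[-0.92   0.392 -0.   ]
 [ 0.392  0.92  -0.001]
 [ 0.    -0.001 -1.   ]]
[0.14296673 0.51034678 0.37222307] [[ 0.24125106  0.46262586  0.        ]
 [-0.05148718  0.30107519  0.        ]
 [ 0.65031571  0.68871249  0.        ]]
```

```bash
python3 -m crank '[{"jaw":0,"dx":-0.05,"dy":-0.033,"twist":6},{"jaw":0,"dx":-0.1,"dy":-0.066,"twist":12},{"jaw":0,"dx":-0.15,"dy":-0.099,"twist":18},{"jaw":0,"dx":-0.2,"dy":-0.132,"twist":25},{"jaw":0,"dx":-0.25,"dy":-0.165,"twist":32},{"jaw":0,"dx":-0.3,"dy":-0.198,"twist":39},{"jaw":0,"dx":-0.35,"dy":-0.231,"twist":46},{"jaw":0,"dx":-0.4,"dy":-0.265,"twist":53},{"jaw":0,"dx":-0.45,"dy":-0.298,"twist":60},{"jaw":0,"dx":-0.5,"dy":-0.331,"twist":66},{"jaw":0,"dx":-0.54,"dy":-0.357,"twist":72},{"jaw":0,"dx":-0.58,"dy":-0.384,"twist":75},{"jaw":0,"dx":-0.62,"dy":-0.41,"twist":75},{"jaw":0,"dx":-0.62,"dy":-0.41,"twist":75},{"jaw":0,"dx":-0.62,"dy":-0.41,"twist":75}]'
python3 - <<'E'
from h import *
c=snap("wrist"); cv2.imwrite("pics/w1.png",c[0]); s=bot.read_state(); print(s["tool_pos"],rot(s["orientation"]).round(4))
E
```

```text
[0.20574953 0.48287931 0.2310845 ] [[-9.20e-01  3.92e-01 -2.00e-04]
 [ 3.92e-01  9.20e-01 -4.00e-04]
 [ 0.00e+00 -4.00e-04 -1.00e+00]]invalid input at $[0]: expected keys jaw, dx, dy, dz, twist
```

View pics/w1.png

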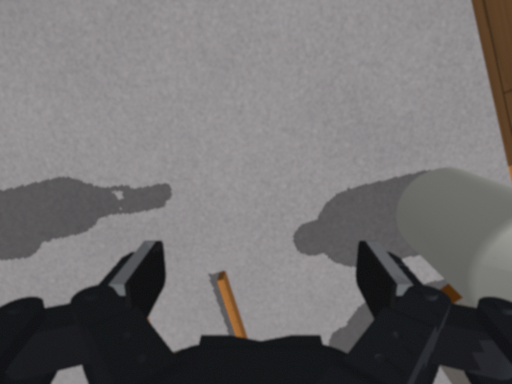

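The path was refused (all keys are needed). The wrist view shows the point under the TCP near row 160. Same move with the full key set:

```bash
python3 -m crank '[{"jaw":0,"dx":-0.05,"dy":-0.033,"dz":0,"twist":6},{"jaw":0,"dx":-0.1,"dy":-0.066,"dz":0,"twist":12},{"jaw":0,"dx":-0.15,"dy":-0.099,"dz":0,"twist":18},{"jaw":0,"dx":-0.2,"dy":-0.132,"dz":0,"twist":25},{"jaw":0,"dx":-0.25,"dy":-0.165,"dz":0,"twist":32},{"jaw":0,"dx":-0.3,"dy":-0.198,"dz":0,"twist":39},{"jaw":0,"dx":-0.35,"dy":-0.231,"dz":0,"twist":46},{"jaw":0,"dx":-0.4,"dy":-0.265,"dz":0,"twist":53},{"jaw":0,"dx":-0.45,"dy":-0.298,"dz":0,"twist":60},{"jaw":0,"dx":-0.5,"dy":-0.331,"dz":0,"twist":66},{"jaw":0,"dx":-0.54,"dy":-0.357,"dz":0,"twist":72},{"jaw":0,"dx":-0.58,"dy":-0.384,"dz":0,"twist":75},{"jaw":0,"dx":-0.62,"dy":-0.41,"dz":0,"twist":75},{"jaw":0,"dx":-0.62,"dy":-0.41,"dz":0,"twist":75},{"jaw":0,"dx":-0.62,"dy":-0.41,"dz":0,"twist":75}]'
python3 - <<'E'
from h import *
c=snap("wrist"); cv2.imwrite("pics/w2.png",c[0]); s=bot.read_state(); print(s["tool_pos"],rot(s["orientation"]).round(4))
E
```

```text
t: 2.22
tool_pos: [0.6152, -0.1371, 0.2309]
orientation: [-0.0, 0.755, 0.655, -0.0]
force: [-0.3, -0.5, -0.1]
width: 0.0855
finger_force: 0.0
[ 0.61503363 -0.13666623  0.23132867] [[ 1.401e-01  9.901e-01 -4.000e-04]
 [ 9.901e-01 -1.401e-01  3.000e-04]
 [ 2.000e-04 -4.000e-04 -1.000e+00]]
```

View pics/w2.png

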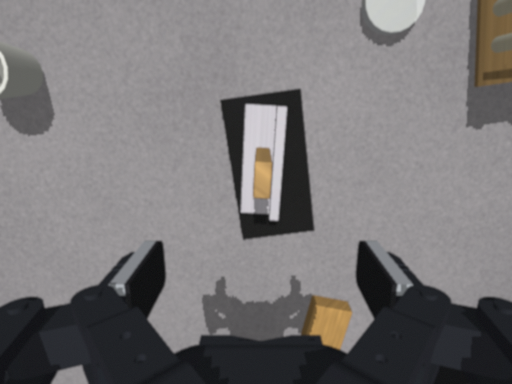

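Straightedge foot spans (241–287, 104–220), grip at (263,175), mat around it; wall on the right (+x) as expected.

```bash
python3 - <<'E'
from h import *
c=snap("wrist"); im=c[0]; hsv=cv2.cvtColor(im,cv2.COLOR_BGR2HSV)
s=np.zeros(im.shape[:2],np.uint8); s[80:250,210:325]=255
def rect(m,z,n):
    m=m.astype(np.uint8)*255&s; k=cv2.connectedComponentsWithStats(m); i=1+k[2][1:,4].argmax(); m=(k[1]==i).astype(np.uint8)
    r=cv2.minAreaRect(cv2.findNonZero(m)); b=cv2.boxPoints(r); w=cast(c,b,z); d=w-np.roll(w,1,0)
    print(n,b.round(1).tolist(),w.mean(0).round(4),np.linalg.norm(d,axis=1).round(4),np.degrees(np.arctan2(d[:,1],d[:,0])).round(1)); return m
V,S,H=hsv[...,2],hsv[...,1],hsv[...,0]
rect((V<45)|(s>0)&(V>60)&0>0,.003,"mat")
rect((S>100)&(V>150)&(H<30)&(H>8),.098,"griptop")
m=rect((S<40)&(V>150),.012,"white")
# wall edge: rightmost white per row (top of outer face z=.029)
P=[(np.nonzero(m[r])[0].max(),r) for r in range(112,212,4)]; w=cast(c,P,.029); f=cv2.fitLine(w[:,:2].astype(np.float32),cv2.DIST_HUBER,0,.01,.01).ravel(); print("face line",np.degrees(np.arctan2(f[1],f[0])),f[2:])
P=[(np.nonzero(m[r])[0].min(),r) for r in range(112,205,4)]; w=cast(c,P,.009); f=cv2.fitLine(w[:,:2].astype(np.float32),cv2.DIST_HUBER,0,.01,.01).ravel(); print("back line",np.degrees(np.arctan2(f[1],f[0])),f[2:])
for q in [[246,104],[241,214]]: print(cast(c,q,.009))
for q in [[287,107],[279,220]]: print(cast(c,q,.029))
print(cast(c,[[221,100],[299,90],[314,230],[243,239]],.003))
E
```

```text
mat [[221.3000030517578, 101.0], [298.79998779296875, 90.30000305175781], [317.79998779296875, 228.1999969482422], [240.3000030517578, 238.89999389648438]] [ 0.6254 -0.1486  0.003 ] [0.167  0.0862 0.1655 0.097 ] [  88.3   -0.5  -88.  -179.5]
griptop [[253.60000610351562, 196.89999389648438], [255.39999389648438, 160.6999969482422], [271.29998779296875, 161.5], [269.5, 197.6999969482422]] [ 0.6176 -0.1366  0.098 ] [0.0143 0.0328 0.0138 0.0329] [ 169.    78.9  -10.9 -100.3]
white [[236.8000030517578, 217.39999389648438], [245.60000610351562, 103.69999694824219], [286.6000061035156, 106.9000015258789], [277.8999938964844, 220.5]] [ 0.6165 -0.1409  0.012 ] [0.0493 0.1317 0.0447 0.1321] [ 167.3   76.7  -12.3 -101.3]
face line 78.34519 [ 0.63753134 -0.1451953 ]
back line 78.86587 [ 0.5956749  -0.13756332]
[[ 0.60898797 -0.07207753  0.009     ]]
[[ 0.58373433 -0.19745638  0.009     ]]
[[ 0.65145202 -0.08072962  0.029     ]]
[[ 0.62781093 -0.20354935  0.029     ]]
[[ 0.58196355 -0.06405879  0.003     ]
 [ 0.66857893 -0.06555689  0.003     ]
 [ 0.66925322 -0.23295673  0.003     ]
 [ 0.58036476 -0.23269467  0.003     ]]
```

```bash
python3 -m crank '[{"jaw":0,"dx":0,"dy":0.002,"dz":0.04,"twist":3.4},{"jaw":0,"dx":0,"dy":0.002,"dz":0.09,"twist":3.4},{"jaw":0,"dx":0,"dy":0.002,"dz":0.135,"twist":3.4},{"jaw":0,"dx":0,"dy":0.002,"dz":0.164,"twist":3.4},{"jaw":0,"dx":0,"dy":0.002,"dz":0.164,"twist":3.4},{"jaw":0.5,"dx":0,"dy":0.002,"dz":0.164,"twist":3.4},{"jaw":0.7,"dx":0,"dy":0.002,"dz":0.164,"twist":3.4},{"jaw":1,"dx":0,"dy":0.002,"dz":0.164,"twist":3.4},{"jaw":1,"dx":0,"dy":0.002,"dz":0.164,"twist":3.4},{"jaw":1,"dx":0,"dy":0.002,"dz":0.164,"twist":3.4},{"jaw":1,"dx":0,"dy":0.002,"dz":0.164,"twist":3.4},{"jaw":1,"dx":0,"dy":0.002,"dz":0.164,"twist":3.4},{"jaw":1,"dx":0,"dy":0.002,"dz":0.164,"twist":3.4}]'
```

```text
t: 3.95
tool_pos: [0.6177, -0.1376, 0.068]
orientation: [0.0, 0.774, 0.633, 0.0]
force: [-1.5, -0.2, 5.7]
width: 0.0152
finger_force: 58.8
```

```bash
python3 -m crank '[{"jaw":1,"dx":0,"dy":0,"dz":-0.02,"twist":0},{"jaw":1,"dx":0,"dy":0,"dz":-0.06,"twist":0},{"jaw":1,"dx":0,"dy":0,"dz":-0.1,"twist":0},{"jaw":1,"dx":0.03,"dy":-0.02,"dz":-0.1,"twist":-2},{"jaw":1,"dx":0.07,"dy":-0.045,"dz":-0.1,"twist":-5},{"jaw":1,"dx":0.11,"dy":-0.07,"dz":-0.1,"twist":-8},{"jaw":1,"dx":0.15,"dy":-0.095,"dz":-0.1,"twist":-11},{"jaw":1,"dx":0.19,"dy":-0.12,"dz":-0.1,"twist":-14},{"jaw":1,"dx":0.23,"dy":-0.146,"dz":-0.1,"twist":-17},{"jaw":1,"dx":0.255,"dy":-0.162,"dz":-0.1,"twist":-17.8},{"jaw":1,"dx":0.264,"dy":-0.168,"dz":-0.1,"twist":-17.8},{"jaw":1,"dx":0.264,"dy":-0.168,"dz":-0.1,"twist":-17.8},{"jaw":1,"dx":0.264,"dy":-0.168,"dz":-0.1,"twist":-17.8}]'
python3 - <<'E'
from h import *
c=snap("wrist"); cv2.imwrite("pics/w3.png",c[0]); s=bot.read_state(); print(s["tool_pos"],rot(s["orientation"]).round(4)[:2,:2],s["force"],s["ft_torque"])
E
```

```text
t: 5.58
tool_pos: [0.5056, 0.1537, 0.167]
orientation: [0.0, 0.667, 0.745, -0.0]
force: [0.4, -0.8, -1.2]
width: 0.0153
finger_force: 59.3
[0.50570959 0.15366595 0.16711022] [[-0.1087  0.9941]
 [ 0.9941  0.1087]] [-0.29604261  0.40881423 -2.69376548] [ 0.0137234  -0.01848246  0.0117633 ]
```

View pics/w3.png

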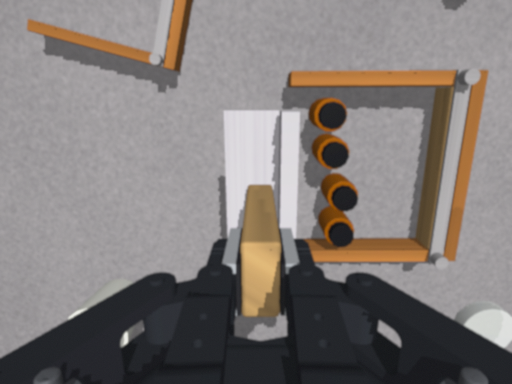

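The straightedge hangs level in the gripper; the frame is to the right with side walls at rows ~78 and ~250, end wall at columns 455–487, and the vials' caps at (331,114), (334,154), (344,193), (341,233).

```bash
python3 - <<'E'
from h import *
c=snap("wrist"); im=c[0]; hsv=cv2.cvtColor(im,cv2.COLOR_BGR2HSV); H,S,V=cv2.split(hsv)
m=((H>4)&(H<20)&(S>150)&(V>70)); m[:,:288]=0; m[:62]=0; m[270:]=0
def fit(P,n):
    w=cast(c,P,.03)[:,:2]; f=cv2.fitLine(w.astype(np.float32),cv2.DIST_HUBER,0,.01,.01).ravel(); r=(w-f[2:])@[-f[1],f[0]]
    print(n,np.degrees(np.arctan2(f[1],f[0])),f[2:],np.abs(r).max()); return f
a=fit([(x,np.nonzero(m[:,x])[0].min()) for x in range(300,450,6)],"y+ outer")
b=fit([(x,np.nonzero(m[:,x])[0].max()) for x in range(370,430,4)],"y- outer")
e=fit([(np.nonzero(m[y])[0].max(),y) for y in range(80,255,6)],"end outer")
ya=np.arctan2(a[1],a[0])%np.pi; yb=np.arctan2(b[1],b[0])%np.pi; ye=np.arctan2(e[1],e[0])%np.pi-np.pi/2
for y in (ya,yb,ye): print(np.degrees(y))
y=np.mean([ya,yb,ye]); ux=np.array([np.cos(y),np.sin(y)]); uy=np.array([-ux[1],ux[0]])
print("width",(a[2:]-b[2:])@uy); o=ux*(e[2:]@ux-.012)+uy*((a[2:]+b[2:])@uy/2); print("frame o",o,np.degrees(y))
caps=cast(c,[[331,114],[334,154],[344,193],[341,233]],.046)[:,:2]-o; print("vials",np.c_[caps@ux,caps@uy].round(4))
g=(H>8)&(H<22)&(S>100)&(V>130);
# straightedge wall: white rightmost per row, top outer edge z=TCP-.065+.026
w=((S<40)&(V>150)); w[:,310:]=0;w[:,:215]=0
s=bot.read_state(); zu=s["tool_pos"][2]-.065
P=[(np.nonzero(w[r])[0].max(),r) for r in range(116,225,6)]; q=cast(c,P,zu+.026)[:,:2]; f=cv2.fitLine(q.astype(np.float32),cv2.DIST_HUBER,0,.01,.01).ravel()
print("SE face angle",np.degrees(np.arctan2(f[1],f[0]))%180-90, "face-tcp",(f[2:]-s["tool_pos"][:2])@[f[1],-f[0]])
top=cast(c,[[np.nonzero(w[r])[0].max(),r] for r in [np.nonzero(w[:,290])[0].min()]],zu+.026)[0]; d=top[:2]-s["tool_pos"][:2]; print("SE y end rel tcp",d)
t=rot(s["orientation"])[:2,1]; print("tool yaw",np.degrees(np.arctan2(t[1],t[0])), "tcp in frame",(s["tool_pos"][:2]-o)@ux,(s["tool_pos"][:2]-o)@uy)
E
```

```text
y+ outer 6.4357758 [0.58762264 0.25287315] 0.0005774149878496137
y- outer 6.291436 [0.64078325 0.08778647] 0.0010618235634922875
end outer -83.37581 [0.68729    0.19259219] 0.0004538419384835808
6.4357758
6.291436
6.6241903
width 0.17001386
frame o [0.6769287  0.17742157] 6.4504676
vials [[-0.1157  0.0524]
 [-0.1114  0.0204]
 [-0.1009 -0.0131]
 [-0.101  -0.0499]]
SE face angle 13.415489 face-tcp -0.029722910867002048
SE y end rel tcp [0.01220118 0.11834593]
tool yaw 6.231499484378919 tcp in frame -0.17279448667230282 -0.004370786922022411
```

```bash
python3 - <<'E'
from h import *
c=snap("wrist"); g=cv2.cvtColor(c[0],cv2.COLOR_BGR2HSV); w=(g[...,1]<40)&(g[...,2]>150)
s=bot.read_state(); zt=s["tool_pos"][2]-.065+.026; R_=rot(s["orientation"])
P=[]
for r in range(120,225,5):
    x=np.nonzero(w[r,282:312])[0]; x=x[np.r_[True,np.diff(x)==1].cumprod()>0]; P.append((282+x.max(),r))
q=(cast(c,P,zt)-s["tool_pos"])@R_; print(P[0],P[-1],q[0],q[-1])
print("twist of face deg",np.degrees(np.polyfit(q[:,0],q[:,1],1)[0]))
r=100+np.nonzero(w[100:,290])[0].min(); print("end",r,(cast(c,[290,r],zt)-s["tool_pos"])@R_)
E
```

```text
(np.int64(303), 120) (np.int64(311), 220) [0.05759176 0.02419892 0.03898506] [-0.00101901  0.03114965  0.03899685]
twist of face deg -9.478559525097133
end 110 [[0.06291719 0.01692924 0.0389847 ]]
```

```bash
python3 - <<'E'
from h import *
c=snap("wrist"); g=c[0].astype(float).sum(2)/3
s=bot.read_state(); zt=s["tool_pos"][2]-.065+.026; R_=rot(s["orientation"])
P=[(286+np.diff(g[r,286:312]).argmin()+.5,r) for r in range(118,225,4)]
q=(cast(c,P,zt)-s["tool_pos"])@R_; print(P[0],P[-1],q[0],q[-1],q[:,1].mean())
k=np.polyfit(q[:,0],q[:,1],1); print("twist of face deg",np.degrees(k[0]), "resid",np.abs(q[:,1]-np.polyval(k,q[:,0])).max())
E
```

```text
(np.float64(307.5), 118) (np.float64(296.5), 222) [0.05862585 0.02662721 0.03899134] [-0.00235096  0.02251734  0.03899993] 0.02311345625278504
twist of face deg 1.6815467102004635 resid 0.004197803277585385
```

```bash
python3 -m crank '[{"jaw":1,"dx":0.003,"dy":0,"dz":0.03,"twist":-0.2},{"jaw":1,"dx":0.003,"dy":0,"dz":0.065,"twist":-0.2},{"jaw":1,"dx":0.003,"dy":0,"dz":0.09,"twist":-0.2},{"jaw":1,"dx":0.003,"dy":0,"dz":0.098,"twist":-0.2},{"jaw":1,"dx":0.003,"dy":0,"dz":0.1,"twist":-0.2},{"jaw":1,"dx":0.003,"dy":0,"dz":0.1,"twist":-0.2},{"jaw":1,"dx":0.003,"dy":0,"dz":0.1,"twist":-0.2}]'
cat > st.py <<'E'
from h import *
a=[]
s=bot.read_state(); o=np.array([.677,.176]); y=np.radians(6.45); u=np.array([np.cos(y),np.sin(y)]); v=np.array([-u[1],u[0]])
p=s["tool_pos"]; t=rot(s["orientation"])[:2,1]; f=s["force"]
print("t",round(s["t"],2),"tcp frame",((p[:2]-o)@u).round(4),((p[:2]-o)@v).round(4),"z",p[2].round(4),"yaw",np.degrees(np.arctan2(t[1],t[0])).round(2),"F along",(f[:2]@u).round(2),"lat",(f[:2]@v).round(2),"z",f[2].round(2),"T",s["ft_torque"].round(3),s["width"].round(4))
E
python3 st.py
```

```text
t: 6.65
tool_pos: [0.5057, 0.1578, 0.0684]
orientation: [0.0, 0.666, 0.746, 0.001]
force: [-0.7, -0.4, -2.6]
width: 0.015
finger_force: 59.3Traceback (most recent call last):
  File "st.py", line 5, in <module>
    print("t",round(s["t"],2),"tcp frame",((p[:2]-o)@u).round(4),((p[:2]-o)@v).round(4),"z",p[2].round(4),"yaw",np.degrees(np.arctan2(t[1],t[0])).round(2),"F along",(f[:2]@u).round(2),"lat",(f[:2]@v).round(2),"z",f[2].round(2),"T",s["ft_torque"].round(3),s["width"].round(4))
                                                                                                                                                                                                                                                               ^^^^^^^^^^^^^^^^
AttributeError: 'float' object has no attribute 'round'
```

```bash
sed -i 's/,s\["width"\].round(4)//' st.py; python3 st.py; python3 -m crank '[{"jaw":1,"dx":0,"dy":0,"dz":0.001,"twist":0},{"jaw":1,"dx":0,"dy":0,"dz":0.002,"twist":0},{"jaw":1,"dx":0,"dy":0,"dz":0.002,"twist":0}]' >/dev/null; python3 st.py;python3 st.py
```

```text
t 6.65 tcp frame -0.1722 0.0012 z 0.0684 yaw 6.52 F along -0.77 lat -0.29 z -2.58 T [-0.015  0.046 -0.038]
t 7.03 tcp frame -0.1731 0.001 z 0.0652 yaw 6.52 F along 0.41 lat 0.23 z -2.07 T [-0.032  0.03  -0.001]
t 7.03 tcp frame -0.1731 0.001 z 0.0652 yaw 6.52 F along 0.41 lat 0.23 z -2.07 T [-0.032  0.03  -0.001]
```

```bash
python3 -m crank '[{"jaw":1,"dx":0,"dy":0.004,"dz":0,"twist":0},{"jaw":1,"dx":0,"dy":0.008,"dz":0,"twist":0},{"jaw":1,"dx":0,"dy":0.012,"dz":0,"twist":0},{"jaw":1,"dx":0,"dy":0.016,"dz":0,"twist":0},{"jaw":1,"dx":0,"dy":0.019,"dz":0,"twist":0},{"jaw":1,"dx":0,"dy":0.022,"dz":0,"twist":0},{"jaw":1,"dx":0,"dy":0.025,"dz":0,"twist":0},{"jaw":1,"dx":0,"dy":0.028,"dz":0,"twist":0},{"jaw":1,"dx":0,"dy":0.031,"dz":0,"twist":0},{"jaw":1,"dx":0,"dy":0.034,"dz":0,"twist":0},{"jaw":1,"dx":0,"dy":0.037,"dz":0,"twist":0},{"jaw":1,"dx":0,"dy":0.04,"dz":0,"twist":0},{"jaw":1,"dx":0,"dy":0.043,"dz":0,"twist":0},{"jaw":1,"dx":0,"dy":0.046,"dz":0,"twist":0},{"jaw":1,"dx":0,"dy":0.049,"dz":0,"twist":0},{"jaw":1,"dx":0,"dy":0.052,"dz":0,"twist":0},{"jaw":1,"dx":0,"dy":0.055,"dz":0,"twist":0},{"jaw":1,"dx":0,"dy":0.058,"dz":0,"twist":0},{"jaw":1,"dx":0,"dy":0.06,"dz":0,"twist":0},{"jaw":1,"dx":0,"dy":0.06,"dz":0,"twist":0}]' >/dev/null; python3 st.py
python3 - <<'E'
from h import *
c=snap("wrist"); cv2.imwrite("pics/w4.png",c[0])
E
```

```text
t 9.53 tcp frame -0.1127 0.0011 z 0.0653 yaw 6.52 F along 0.41 lat -0.88 z -2.7 T [ 0.021  0.069 -0.005]
```

View pics/w4.png

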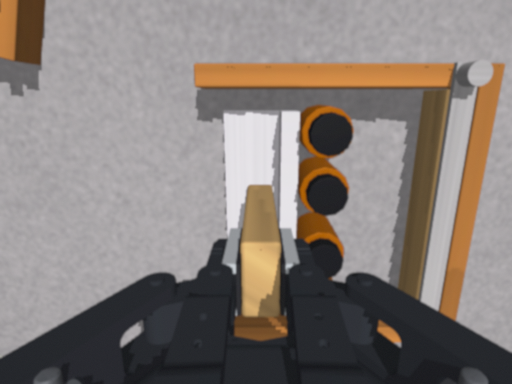

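The three visible vials (326,132), (324,190), (322,255) stand against the face; the stop bar's pale top starts at column ~435 on row 190.

```bash
python3 - <<'E'
from h import *
c=snap("wrist"); o=np.array([.677,.176]); y=np.radians(6.45); u=np.array([np.cos(y),np.sin(y)])
for p,z in (([447,100],.028),([435,190],.028),([425,270],.028),([412,190],0)): print(p,(cast(c,p,z)[0,:2]-o)@u)
E
```

```text
[447, 100] -0.01210368442598139
[435, 190] -0.011019714987338567
[425, 270] -0.009486955662119993
[412, 190] -0.01054180989907588
```

```bash
python3 -m crank '[{"jaw":1,"dx":0,"dy":0.003,"dz":0,"twist":0},{"jaw":1,"dx":0,"dy":0.006,"dz":0,"twist":0},{"jaw":1,"dx":0,"dy":0.009,"dz":0,"twist":0},{"jaw":1,"dx":0,"dy":0.012,"dz":0,"twist":0},{"jaw":1,"dx":0,"dy":0.015,"dz":0,"twist":0},{"jaw":1,"dx":0,"dy":0.018,"dz":0,"twist":0},{"jaw":1,"dx":0,"dy":0.021,"dz":0,"twist":0},{"jaw":1,"dx":0,"dy":0.024,"dz":0,"twist":0},{"jaw":1,"dx":0,"dy":0.027,"dz":0,"twist":0},{"jaw":1,"dx":0,"dy":0.03,"dz":0,"twist":0},{"jaw":1,"dx":0,"dy":0.033,"dz":0,"twist":0},{"jaw":1,"dx":0,"dy":0.036,"dz":0,"twist":0},{"jaw":1,"dx":0,"dy":0.039,"dz":0,"twist":0},{"jaw":1,"dx":0,"dy":0.041,"dz":0,"twist":0},{"jaw":1,"dx":0,"dy":0.041,"dz":0,"twist":0}]' >/dev/null; python3 st.py
python3 -m crank '[{"jaw":1,"dx":0,"dy":0.001,"dz":0,"twist":0},{"jaw":1,"dx":0,"dy":0.002,"dz":0,"twist":0}]' >/dev/null; python3 st.py
```

```text
t 11.5 tcp frame -0.0716 0.0012 z 0.0653 yaw 6.52 F along -0.85 lat 0.46 z -1.84 T [-0.011  0.092 -0.033]
t 11.75 tcp frame -0.0701 0.0012 z 0.0653 yaw 6.52 F along -0.93 lat 0.51 z -1.39 T [-0.03   0.409  0.004]
```

```bash
for i in 1 2; do python3 -m crank '[{"jaw":1,"dx":0,"dy":0,"dz":0,"twist":0}]' >/dev/null; python3 st.py; done
```

```text
t 11.88 tcp frame -0.0699 0.0012 z 0.0653 yaw 6.52 F along -1.12 lat -0.13 z -2.45 T [-0.073  0.371  0.008]
t 12.0 tcp frame -0.0699 0.0012 z 0.0653 yaw 6.52 F along -0.11 lat 0.34 z -2.22 T [-0.034  0.261  0.008]
```

```bash
python3 -m crank '[{"jaw":1,"dx":0,"dy":0.001,"dz":0,"twist":0}]' >/dev/null; python3 st.py
python3 -m crank '[{"jaw":1,"dx":0,"dy":0.001,"dz":0,"twist":0}]' >/dev/null; python3 st.py
python3 -m crank '[{"jaw":1,"dx":0,"dy":0.001,"dz":0,"twist":0}]' >/dev/null; python3 st.py
```

```text
t 12.12 tcp frame -0.0691 0.0012 z 0.0653 yaw 6.52 F along -1.58 lat 0.12 z -1.85 T [-0.045  0.362 -0.018]
t 12.25 tcp frame -0.068 0.0012 z 0.0653 yaw 6.52 F along -0.89 lat 0.19 z -1.62 T [-0.058  0.401 -0.013]
t 12.38 tcp frame -0.0669 0.0012 z 0.0653 yaw 6.53 F along -1.84 lat 0.53 z -1.09 T [-0.056  0.353  0.029]
```

```bash
python3 -m crank '[{"jaw":1,"dx":0,"dy":0.0007,"dz":0,"twist":0}]' >/dev/null; python3 st.py
python3 -m crank '[{"jaw":1,"dx":0,"dy":0.0007,"dz":0,"twist":0}]' >/dev/null; python3 st.py
python3 -m crank '[{"jaw":1,"dx":0,"dy":0.0007,"dz":0,"twist":0}]' >/dev/null; python3 st.py
```

```text
t 12.5 tcp frame -0.0662 0.0012 z 0.0653 yaw 6.52 F along -1.4 lat -0.04 z -1.2 T [-0.035  0.377 -0.012]
t 12.62 tcp frame -0.0656 0.0012 z 0.0653 yaw 6.52 F along -2.23 lat 0.47 z -2.06 T [-0.003  0.388 -0.01 ]
t 12.75 tcp frame -0.0648 0.0012 z 0.0653 yaw 6.52 F along -1.69 lat -0.13 z -1.49 T [-0.045  0.429 -0.026]
```

```bash
python3 -m crank '[{"jaw":1,"dx":0,"dy":0.0005,"dz":0,"twist":0}]' >/dev/null; python3 st.py
python3 -m crank '[{"jaw":1,"dx":0,"dy":0.0005,"dz":0,"twist":0}]' >/dev/null; python3 st.py
python3 -m crank '[{"jaw":1,"dx":0,"dy":0.0005,"dz":0,"twist":0}]' >/dev/null; python3 st.py
```

```text
t 12.88 tcp frame -0.0643 0.0012 z 0.0653 yaw 6.52 F along -1.57 lat 0.6 z -1.74 T [-0.013  0.413  0.031]
t 13.0 tcp frame -0.0639 0.0012 z 0.0653 yaw 6.52 F along -2.12 lat 0.05 z -1.27 T [-0.024  0.445  0.017]
t 13.12 tcp frame -0.0634 0.0012 z 0.0653 yaw 6.52 F along -0.65 lat 0.38 z -2.1 T [-0.051  0.363  0.035]
```

```bash
python3 -m crank '[{"jaw":1,"dx":0,"dy":0.0005,"dz":0,"twist":0}]' >/dev/null; python3 st.py
python3 -m crank '[{"jaw":1,"dx":0,"dy":0.0005,"dz":0,"twist":0}]' >/dev/null; python3 st.py
python3 -m crank '[{"jaw":1,"dx":0,"dy":0.0005,"dz":0,"twist":0}]' >/dev/null; python3 st.py
python3 -m crank '[{"jaw":1,"dx":0,"dy":0.0005,"dz":0,"twist":0}]' >/dev/null; python3 st.py
```

```text
t 13.25 tcp frame -0.0628 0.0012 z 0.0653 yaw 6.52 F along -2.18 lat 0.22 z -1.86 T [-0.04   0.39  -0.044]
t 13.38 tcp frame -0.0625 0.0012 z 0.0653 yaw 6.52 F along -2.83 lat -0.22 z -0.21 T [-0.077  0.707  0.041]
t 13.5 tcp frame -0.0624 0.0012 z 0.0653 yaw 6.52 F along -4.25 lat -0.22 z -0.02 T [-0.182  1.132 -0.017]
t 13.62 tcp frame -0.0623 0.0012 z 0.0652 yaw 6.52 F along -6.73 lat -1.03 z 2.3 T [-0.107  1.567  0.031]
```

```bash
python3 -m crank '[{"jaw":1,"dx":0,"dy":0.0005,"dz":0,"twist":0}]' >/dev/null; python3 st.py
python3 -m crank '[{"jaw":1,"dx":0,"dy":0.0005,"dz":0,"twist":0}]' >/dev/null; python3 st.py
python3 -m crank '[{"jaw":1,"dx":0,"dy":0,"dz":0,"twist":0}]' >/dev/null; python3 st.py
```

```text
t 13.75 tcp frame -0.0622 0.0012 z 0.0652 yaw 6.53 F along -7.41 lat -0.88 z 3.33 T [-0.277  1.852 -0.006]
t 13.88 tcp frame -0.0621 0.0012 z 0.0652 yaw 6.53 F along -9.27 lat 0.79 z 3.7 T [-0.232  2.173 -0.011]
t 14.0 tcp frame -0.0621 0.0012 z 0.0652 yaw 6.53 F along -7.78 lat -0.56 z 2.86 T [-0.255  1.984 -0.061]
```

```bash
python3 -m crank '[{"jaw":1,"dx":0,"dy":0.0005,"dz":0,"twist":0}]' >/dev/null; python3 st.py
python3 -m crank '[{"jaw":1,"dx":0,"dy":0.0005,"dz":0,"twist":0}]' >/dev/null; python3 st.py
python3 -m crank '[{"jaw":1,"dx":0,"dy":0,"dz":0,"twist":0}]' >/dev/null; python3 st.py
```

```text
t 14.12 tcp frame -0.0621 0.0012 z 0.0652 yaw 6.53 F along -10.75 lat -0.29 z 4.47 T [-0.319  2.494 -0.035]
t 14.25 tcp frame -0.0619 0.0012 z 0.0653 yaw 6.53 F along -12.48 lat -0.37 z 5.98 T [-0.351  2.85   0.008]
t 14.38 tcp frame -0.0619 0.0012 z 0.0653 yaw 6.53 F along -10.68 lat 0.48 z 5.95 T [-0.304  2.671  0.009]
```

```bash
python3 -m crank '[{"jaw":1,"dx":0,"dy":0.0005,"dz":0,"twist":0}]' >/dev/null; python3 st.py
python3 -m crank '[{"jaw":1,"dx":0,"dy":0.0005,"dz":0,"twist":0}]' >/dev/null; python3 st.py
python3 -m crank '[{"jaw":1,"dx":0,"dy":0.0002,"dz":0,"twist":0},{"jaw":1,"dx":0,"dy":0.0002,"dz":0,"twist":0},{"jaw":1,"dx":0,"dy":0.0002,"dz":0,"twist":0},{"jaw":1,"dx":0,"dy":0.0002,"dz":0,"twist":0}]' >/dev/null; python3 st.py
python3 -m crank '[{"jaw":1,"dx":0,"dy":0.0002,"dz":0,"twist":0},{"jaw":1,"dx":0,"dy":0.0002,"dz":0,"twist":0},{"jaw":1,"dx":0,"dy":0.0002,"dz":0,"twist":0},{"jaw":1,"dx":0,"dy":0.0002,"dz":0,"twist":0}]' >/dev/null; python3 st.py
```

```text
t 14.5 tcp frame -0.0619 0.0012 z 0.0653 yaw 6.54 F along -13.3 lat -0.06 z 7.52 T [-0.448  3.153 -0.024]
t 14.62 tcp frame -0.0618 0.0012 z 0.0653 yaw 6.54 F along -14.77 lat -1.0 z 7.94 T [-0.437  3.51   0.005]
t 15.12 tcp frame -0.0617 0.0012 z 0.0653 yaw 6.54 F along -14.77 lat 0.04 z 7.2 T [-0.466  3.449 -0.024]
t 15.62 tcp frame -0.0617 0.0012 z 0.0653 yaw 6.54 F along -14.58 lat -1.17 z 8.89 T [-0.473  3.577  0.028]
```

```bash
python3 -m crank '[{"jaw":1,"dx":0,"dy":-0.001,"dz":0,"twist":0},{"jaw":1,"dx":0,"dy":-0.002,"dz":0,"twist":0},{"jaw":1,"dx":0,"dy":-0.003,"dz":0,"twist":0},{"jaw":1,"dx":0,"dy":-0.004,"dz":0,"twist":0},{"jaw":1,"dx":0,"dy":-0.005,"dz":0,"twist":0},{"jaw":1,"dx":0,"dy":-0.007,"dz":-0.0005,"twist":0},{"jaw":1,"dx":0,"dy":-0.01,"dz":-0.001,"twist":0},{"jaw":1,"dx":0,"dy":-0.015,"dz":-0.001,"twist":0},{"jaw":1,"dx":0,"dy":-0.02,"dz":-0.001,"twist":0},{"jaw":1,"dx":0,"dy":-0.026,"dz":-0.001,"twist":0},{"jaw":1,"dx":0,"dy":-0.032,"dz":-0.001,"twist":0},{"jaw":1,"dx":0,"dy":-0.04,"dz":-0.001,"twist":0},{"jaw":1,"dx":0,"dy":-0.05,"dz":-0.001,"twist":0},{"jaw":1,"dx":0,"dy":-0.06,"dz":-0.001,"twist":0},{"jaw":1,"dx":0,"dy":-0.07,"dz":-0.001,"twist":0},{"jaw":1,"dx":0,"dy":-0.07,"dz":-0.05,"twist":0},{"jaw":1,"dx":0,"dy":-0.07,"dz":-0.1,"twist":0},{"jaw":1,"dx":0,"dy":-0.07,"dz":-0.1,"twist":0},{"jaw":1,"dx":0,"dy":-0.07,"dz":-0.1,"twist":0}]'; python3 st.py
python3 - <<'E'
from h import *
c=snap("wrist"); cv2.imwrite("pics/w5.png",c[0])
E
```

```text
t: 18.0
tool_pos: [0.5493, 0.1626, 0.1648]
orientation: [-0.0, 0.666, 0.746, -0.0]
force: [-0.6, 0.5, -2.3]
width: 0.0149
finger_force: 59.9
t 18.0 tcp frame -0.1284 0.001 z 0.1648 yaw 6.52 F along -0.51 lat 0.58 z -2.34 T [-0.033  0.038 -0.057]
```

View pics/w5.png

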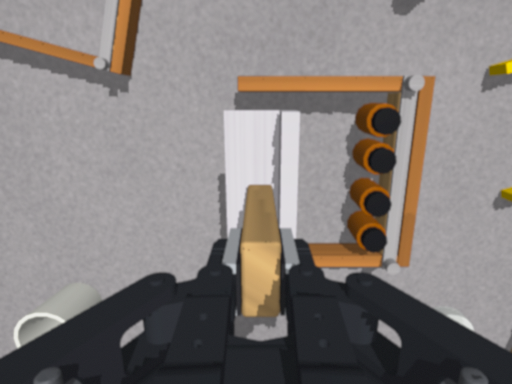

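All four vials stand in line at the bar (caps at (384,121), (382,160), (376,204), (373,239)), and the straightedge is clear. Back to the mat.

```bash
python3 -m crank '[{"jaw":1,"dx":-0.03,"dy":0.004,"dz":0,"twist":1},{"jaw":1,"dx":-0.07,"dy":0.009,"dz":0,"twist":2},{"jaw":1,"dx":-0.11,"dy":0.014,"dz":0,"twist":3},{"jaw":1,"dx":-0.15,"dy":0.019,"dz":0,"twist":4},{"jaw":1,"dx":-0.19,"dy":0.024,"dz":0,"twist":5},{"jaw":1,"dx":-0.23,"dy":0.029,"dz":0,"twist":6},{"jaw":1,"dx":-0.27,"dy":0.034,"dz":0,"twist":7},{"jaw":1,"dx":-0.3,"dy":0.038,"dz":0,"twist":7.5},{"jaw":1,"dx":-0.318,"dy":0.04,"dz":0,"twist":7.5},{"jaw":1,"dx":-0.318,"dy":0.04,"dz":0.03,"twist":7.5},{"jaw":1,"dx":-0.318,"dy":0.04,"dz":0.065,"twist":7.5},{"jaw":1,"dx":-0.318,"dy":0.04,"dz":0.085,"twist":7.5},{"jaw":1,"dx":-0.318,"dy":0.04,"dz":0.093,"twist":7.5},{"jaw":1,"dx":-0.318,"dy":0.04,"dz":0.093,"twist":7.5},{"jaw":1,"dx":-0.318,"dy":0.04,"dz":0.093,"twist":7.5}]'; python3 st.py
```

```text
t: 19.92
tool_pos: [0.6262, -0.1487, 0.0734]
orientation: [0.001, 0.713, 0.701, 0.0]
force: [-0.0, -0.3, -0.8]
width: 0.0152
finger_force: 59.6
t 19.93 tcp frame -0.087 -0.3169 z 0.0734 yaw -0.96 F along -0.05 lat -0.31 z -0.83 T [ 0.029  0.044 -0.03 ]
```

```bash
python3 -m crank '[{"jaw":1,"dx":0,"dy":0,"dz":0.002,"twist":0},{"jaw":1,"dx":0,"dy":0,"dz":0.004,"twist":0},{"jaw":1,"dx":0,"dy":0,"dz":0.004,"twist":0}]'>/dev/null; python3 st.py
python3 -m crank '[{"jaw":1,"dx":0,"dy":0,"dz":0.001,"twist":0},{"jaw":1,"dx":0,"dy":0,"dz":0.001,"twist":0}]'>/dev/null; python3 st.py
python3 -m crank '[{"jaw":1,"dx":0,"dy":0,"dz":0.001,"twist":0},{"jaw":1,"dx":0,"dy":0,"dz":0.001,"twist":0}]'>/dev/null; python3 st.py
```

```text
t 20.3 tcp frame -0.0876 -0.3168 z 0.0683 yaw -0.98 F along -0.84 lat -1.11 z -1.94 T [-0.032  0.038  0.002]
t 20.55 tcp frame -0.0876 -0.3169 z 0.0681 yaw -0.98 F along -1.86 lat 0.9 z 4.28 T [ 0.196  0.644 -0.03 ]
t 20.8 tcp frame -0.0876 -0.3169 z 0.0681 yaw -0.98 F along -4.92 lat 2.77 z 9.07 T [ 0.235  1.137 -0.006]
```

```bash
python3 -m crank '[{"jaw":1,"dx":0,"dy":0,"dz":-0.001,"twist":0},{"jaw":0.75,"dx":0,"dy":0,"dz":-0.001,"twist":0},{"jaw":0.6,"dx":0,"dy":0,"dz":-0.001,"twist":0},{"jaw":0.4,"dx":0,"dy":0,"dz":-0.001,"twist":0},{"jaw":0,"dx":0,"dy":0,"dz":-0.001,"twist":0},{"jaw":0,"dx":0,"dy":0,"dz":-0.001,"twist":0},{"jaw":0,"dx":0,"dy":0,"dz":-0.001,"twist":0},{"jaw":0,"dx":0,"dy":0,"dz":-0.001,"twist":0},{"jaw":0,"dx":0,"dy":0,"dz":-0.02,"twist":0},{"jaw":0,"dx":0,"dy":0,"dz":-0.06,"twist":0},{"jaw":0,"dx":0,"dy":0,"dz":-0.11,"twist":0},{"jaw":0,"dx":0,"dy":0,"dz":-0.16,"twist":0},{"jaw":0,"dx":0,"dy":0,"dz":-0.16,"twist":0},{"jaw":0,"dx":0,"dy":0,"dz":-0.16,"twist":0}]'
python3 - <<'E'
from h import *
c=snap("wrist"); t=snap("top")
a=cv2.resize(t[0][145:245,150:350],None,fx=3,fy=3,interpolation=cv2.INTER_CUBIC)
im=np.zeros((600,600,3),np.uint8); im[:300]=a; im[300:,:400]=cv2.resize(c[0],(400,300)); cv2.imwrite("pics/end.png",im)
E
```

```text
t: 22.55
tool_pos: [0.6255, -0.1487, 0.2259]
orientation: [-0.0, 0.713, 0.701, -0.0]
force: [-0.3, -0.3, -0.2]
width: 0.0855
finger_force: 0.0
```

View pics/end.png

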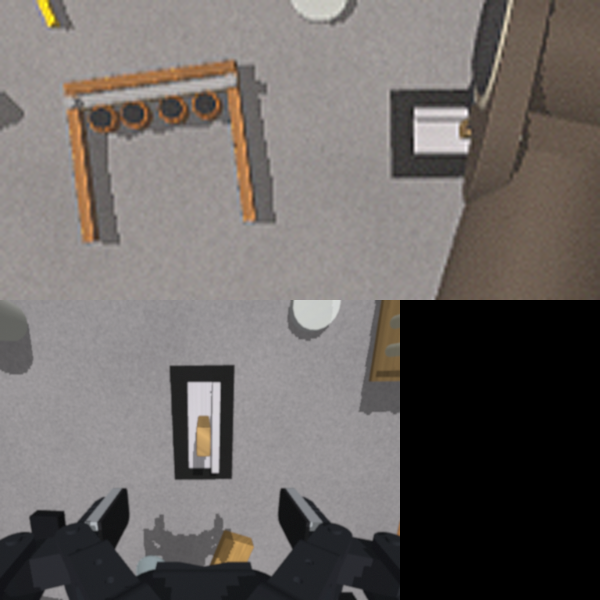

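The vials stand in line at the stop, at (103–206, 105–118) in the composite. The straightedge stands centred on its mat at (203,425), and the robot is clear of everything.

```bash
python3 -c "
from bench import bot; print(bot.hand_in())"
```

```text
the job is handed in; nothing more can be done
None
```

I handed the job in at about 23 s: the four vials were pressed home at about 15 N by the wrist sensor for just over a second with no measurable twist (per-vial forces not measured), they stand in line at the stop, and the straightedge is back on the middle of its mat; no verdict came back.

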